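Seat the lino block in the undercut registration corner

TASK

Set the red-faced lino block flat on the printing jig and slide its steel tongue in under the jig's overhanging lip, and along under the lip towards the stop at the jig's left, until it is snugly home against both the back stop and the side stop, which are hidden under the lip and set differently every time. Feel for the stops gently, never jamming the block; let go of it there, lying flat and square in the corner, and leave the green block and the other things on the table where they are.

Things in the scene. Friction and masses are not known exactly. Their poses are not given: they have to be found in the camera images.
- red_block: Plywood block, red lino face: 76 (x) by 54 (y) by 30 mm high, 0.18 to 0.35 kg. A steel tongue, 46 mm wide (centred), 8 thick, 36 long, sticks out of its +x end, undersides level. Origin: centre of the underside of the 76 x 54 body. Starts flat on the table, face up, tongue pointing away from the robot within 0.5 rad, in either block's place. Grip it across the 54 mm, mid-body.
- red_block_tip (a point): Middle of the end of the red block's tongue, 74 mm from the block's origin along its +x and 4 mm above its underside; the tongue's sides are 23 mm to either side. Axes as the block's.
- jig: Fixed, rigid jig: aluminium bed, x -105 to 95 mm, y -85 to 85 mm, top 10 mm above the table; a blue overhanging lip with a yellow front edge covers its far part from x = 20 mm on. Origin on the table. x points in under the lip, away from the robot (yaw within 0.35 rad), y to the jig's left. It mars if the block presses its bed or lip with over 40 N.
- mouth (a point): On the bed's top at the lip's front edge (jig x = 20, y = -15 mm), axes as the jig's. The slot here is 10.5 mm high and spans the jig; the lip's top is 30.5 mm above the table, its two black knobs reach 47 mm. A tongue that goes in centred here meets the back stop first, clear of the side stop, which it then meets 28 to 46 mm further to the left.
- under_lip (a point): On the bed, hidden under the lip (jig x = 44, y = 45 mm), axes as the jig's: midst of the range of the fixed, rigid L-shaped brass corner. Its back face lies 6 mm or less either way along x from here and runs 100 mm to the right of the side face, which lies 9 mm or less either way along y and reaches 16 mm out from the back face. Either stop mars at over 20 N: 10 mm/s is fast enough.
- green_block: Bystander: the same block with a green face. Leave it alone.
- yellow_marker: Bystander: black paint marker with a yellow cap, 135 mm long, 15 mm thick, lying along its x. Origin: underside near its middle.
- teal_marker: Bystander: the same with a teal cap.
- wine_bottle: Bystander: dark glass bottle with a paper label, standing, 74 mm across, 290 mm high. Origin: centre of its underside.
- ink_jar: Bystander: blue ink jar with a black cap, standing, 56 mm across, 60 mm high. Origin: centre of its underside.
- brayer: Bystander: ink roller with a wooden handle lying on the table, 240 mm long along x, 96 mm wide, roller 32 mm across. Origin: on the table under the roller.
Mind the look-alikes: they are no part of the job. Leave any pink or turquoise look-alike of the red_block alone.

How it is judged:
By the outcome, as a careful person would: the job done as asked, in the order asked, and still so for the second after the job is handed in, with the robot touching nothing.
It also fails if it takes over 51 s, if anything falls off the work surface, if the arm or the gripper's body presses on something with over 40 N, if the wrist force passes 120 N, or if a joint passes its speed limit or range.

ROBOT

A 6-joint arm with a two-finger parallel gripper is mounted at the origin on the work surface. World frame = base frame: x ahead of the robot, y to its left, z up, the work surface at z = 0. Lengths are in m, angles in rad, forces in N, time in s.
With the tool pointing down it reaches from about 0.3 to 0.825 m from the base axis. Payload 5.4 kg.
Tool frame: the origin (TCP) lies at the centre of the arm's flange, where the gripper is bolted on; the fingertips stand 190 mm ahead of it and the grasp point (between the pads) lies 171 mm ahead of it (grip_depth is the distance from the TCP to the grasp point, in m); z points along the fingers, y is the line along which they close (so a half turn about z gives the same grasp; the last joint's range is limited). The gripper opens to 92 mm and grips with 3 to 60 N. Pads are 20 mm wide; open, the fingers measure 128 mm over their backs; the gripper's body (75 mm by 189 mm) begins 69 mm behind the grasp point.
Start: joints at [-0.21, 0.158, 1.597, -0, 1.386, -0.21], TCP at [0.575, -0, 0.405] pointing down, gripper open.
Joint ranges: [-2.91, 2.91], [-0.94, 2.29], [0.18, 2.7], [-1.29, 4.43], [0.17, 2.64], [-3, 3]. Speed limits (rad/s): [2.57, 2.57, 3.14, 3.14, 3.14, 3.14].

INTERFACE

Orientations are given as a 3x3 rotation matrix whose columns are the frame's x, y, z axes.
In Python, from cell import sense, read_camera, get_calibration, hand_in, grip_depth gives the robot as it stands. The module is installed in compiled form; this text tells all that it offers.
- The arm moves only by the shell command python3 -m inch 'ROWS' [OPENING] [FORCE]. ROWS is JSON, a list of rows, each an object of numbers: "dx", "dy", "dz": the shift along the world's x, y, z in mm; "twist": the turn about the world's z in degrees. A call has 1 to 10 rows; each row is the pose to reach, as a shift and turn from the pose commanded when the call began; what a row does not reach only later rows make up. A row lasts 1/12 s, in which the tool goes at most 41.7 mm and 7.16 degrees, less where a joint would pass 70% of its speed; a pose out of reach is approached as far as the arm can. A call with a gripper value outside its range is refused whole. OPENING is the finger opening in mm, from 0 to 91.9, set as the call begins (- or left out, the last holds). The fingers move at their own pace and stop on an object; FORCE is the grip in N (left out, the last holds). Time passes only in rows, so rows that repeat a pose let the fingers close. It gives the time, the measured TCP pose, the force, the opening and the grip force at its end, in the units of the state.
- sense(): the state, without advancing time (a new reading comes with each control period).
- read_camera(name): name is "scene" or "side" or "wrist"; returns the picture (400x640x3 uint8, blue, green, red); there is no depth.
- get_calibration(name): a dict with "camera_matrix" (3x3 intrinsics, pixels), "eye" and "attitude" of the camera in the world. Camera axes: x right, y up, looking along -z (the intrinsics and any distortion apply to the point x, -y, -z); pixel columns grow to the right and rows downward; lengths in m; the calibration is good to about 2 mm. A picture is of the moment at which its call begins: read the wrist's pose just before it. get_calibration takes no time and is no camera call; for the wrist camera it gives the pose at the moment of the call.
- hand_in(): hands the job in; it is judged then, once.
The state is a dict: "time_s": time; "qpos": joint angles; "qd": joint speeds; "joint_efforts": joint torques, N m; "tcp_pos": TCP position; "ee_rot": TCP orientation; "contact_force": force on the tool from outside, world axes, zero at the start; "moment": the same for the moment, N m; "gripper_width": finger opening in m; "gripper_force": force on a finger pad.
Only numpy, scipy, OpenCV 4.12 (cv2) and the standard library are available. Lean on these libraries where they do the work, as an engineer would, in place of code of your own. Each camera call takes 0.05 s, during which the arm holds its last target. There are 200 camera calls.

## Working session

There is one attempt and no reset: what is moved stays moved. The work goes in short steps, Python scripts to look and compute and a shell command to move; the robot and the scene stay as the last step left them, time stands still between calls to the robot, and variables do not carry over. Pictures are saved under pics/ and viewed, at most 10 in all, crops included, and the job is handed in when it is done.

```bash
mkdir -p pics; cat > h.py <<'E'
import numpy as np, cv2
from cell import *
def ray(cal,u,v,z):
    K=np.array(cal["camera_matrix"]);R=np.array(cal["attitude"]);e=np.array(cal["eye"])
    d=np.linalg.solve(K,[u,v,1.]);d=R@np.array([d[0],-d[1],-d[2]])
    return e+d*(z-e[2])/d[2]
def proj(cal,p):
    K=np.array(cal["camera_matrix"]);R=np.array(cal["attitude"]);e=np.array(cal["eye"])
    c=R.T@(np.array(p)-e);q=K@np.array([c[0],-c[1],-c[2]]);return q[:2]/q[2]
E
python3 - <<'E'
from h import *
import pickle
d={}
for n in["scene","side","wrist"]:
    c=get_calibration(n);im=read_camera(n);d[n]=c;cv2.imwrite(f"pics/{n}0.png",im);print(n,c)
pickle.dump(d,open("cal.pkl","wb"));print(sense())
E
```

```text
scene {'camera_matrix': array([[503.02394836,   0.        , 308.91813948],
       [  0.        , 503.02394836, 194.95146625],
       [  0.        ,   0.        ,   1.        ]]), 'eye': array([ 0.8711613 , -0.59417373,  1.05160601]), 'attitude': array([[ 0.86469378, -0.41353969,  0.2851133 ],
       [ 0.5022946 ,  0.71436499, -0.48721945],
       [-0.00219038,  0.5645065 ,  0.82542572]])}
side {'camera_matrix': array([[469.44420842,   0.        , 317.65244741],
       [  0.        , 469.44420842, 194.70258189],
       [  0.        ,   0.        ,   1.        ]]), 'eye': array([0.38360053, 1.15035679, 0.7982144 ]), 'attitude': array([[-0.994753  ,  0.05238863, -0.08787437],
       [-0.10223803, -0.54030905,  0.83523261],
       [-0.00372263,  0.83983425,  0.54283015]])}
wrist {'camera_matrix': array([[356.40583428,   0.        , 322.07330479],
       [  0.        , 356.40583428, 207.82259908],
       [  0.        ,   0.        ,   1.        ]]), 'eye': array([0.57469307, 0.08001647, 0.38353295]), 'attitude': array([[ 9.99999786e-01, -6.53783113e-04, -8.30710270e-07],
       [ 6.280265
[... 225 characters left out ...]
00, -2.10118589e-01]), 'qd': array([-0.00021698, -0.00149223, -0.00299084,  0.0006932 ,  0.00040065,
       -0.00164815]), 'joint_efforts': array([ 3.99315013e-04, -3.85916662e+01, -3.22434962e+01,  7.02334754e-02,
        3.51220253e-02, -9.48688057e-05]), 'tcp_pos': array([5.74792958e-01, 4.40303480e-05, 4.03962814e-01]), 'ee_rot': array([[-5.91959623e-05,  9.99999061e-01, -1.36883132e-03],
       [ 9.99999959e-01,  5.95814954e-05,  2.81612261e-04],
       [ 2.81693554e-04, -1.36881459e-03, -9.99999023e-01]]), 'contact_force': array([-0.15908894, -0.07164767, -0.90192514]), 'moment': array([-0.01895366, -0.02464053, -0.00965714]), 'gripper_force': 0.0, 'gripper_width': 0.09192108454000818}
```

View pics/scene0.png

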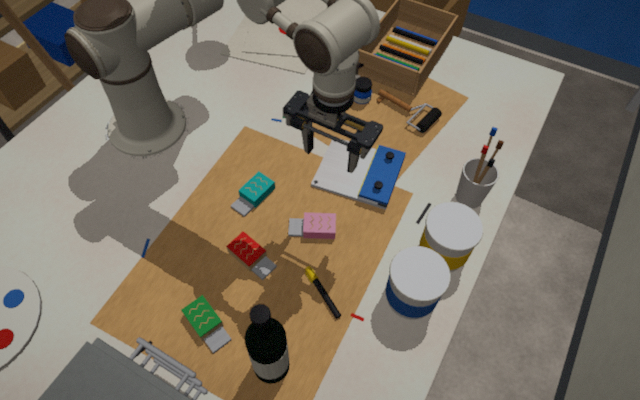

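View pics/wrist0.png

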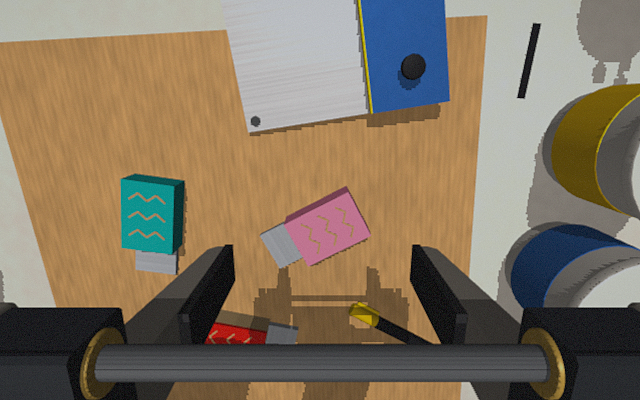

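The scene view shows the red block at about (246,249), its tongue tip at (266,270) and the jig near (360,172). In the wrist view the jig is at the top, with the lip edge at x≈362. Next I'll turn these into rough positions.

```bash
python3 - <<'E'
from h import *
c=get_calibration("scene");w=get_calibration("wrist")
for n,u,v,z in[("red",246,249,.03),("redtip",266,270,.008),("pink",320,225,.03),("yel",322,292,.01),("green",203,316,.03),("bottle",270,372,0),("jigcorner",313,184,.01),("lipnear",362,200,.03),("lipfar",398,150,.03),("lipR",388,205,.03)]:
    print(n,ray(c,u,v,z).round(3)[:2])
for n,u,v,z in[("bedcorner",249,132,.01),("lipedge",371,112,.0305),("lipedgeup",358,3,.0305),("lipcorner",449,101,.0305)]:
    print(n,ray(w,u,v,z).round(4)[:2])
E
python3 -m inch '[{"dx":-20,"dy":-25,"twist":-7},{"dx":-40,"dy":-50,"twist":-14},{"dx":-60,"dy":-75,"twist":-21},{"dx":-80,"dy":-100,"twist":-28},{"dx":-100,"dy":-120,"twist":-35},{"dx":-120,"dy":-140,"twist":-42},{"dx":-135,"dy":-160,"twist":-49},{"dx":-135,"dy":-160,"twist":-56},{"dx":-135,"dy":-160,"twist":-63},{"dx":-135,"dy":-160,"twist":-70}]'
python3 -m inch '[{"twist":-7},{"twist":-14},{"twist":-20},{"twist":-20},{"twist":-20}]'
python3 - <<'E'
from h import *
import pickle
d=pickle.load(open("cal.pkl","rb"));d["w1"]=get_calibration("wrist");im=read_camera("wrist")
pickle.dump(d,open("cal.pkl","wb"));cv2.imwrite("pics/wrist1.png",im)
s=sense();print(s["qpos"],s["tcp_pos"],s["ee_rot"])
E
```

```text
red [ 0.469 -0.193]
redtip [ 0.53  -0.207]
pink [ 0.584 -0.052]
yel [ 0.667 -0.19 ]
green [ 0.48  -0.371]
bottle [ 0.659 -0.392]
jigcorner [0.503 0.055]
lipnear [0.638 0.061]
lipfar [0.649 0.249]
lipR [0.699 0.079]
bedcorner [0.4996 0.0525]
lipedge [0.6216 0.0729]
lipedgeup [0.6065 0.1659]
lipcorner [0.6952 0.083 ]
[-2.10106588e-01  1.58812358e-01  1.59773994e+00 -1.54785720e-05
  1.38620061e+00 -2.10113359e-01] [5.74828562e-01 9.57456705e-06 4.04098325e-01] [[-9.49216098e-06  9.99999353e-01 -1.13790953e-03]
 [ 9.99999974e-01  9.75059300e-06  2.27105886e-04]
 [ 2.27116834e-04 -1.13790735e-03 -9.99999327e-01]]invalid input at $[0]: expected keys dx, dy, dz, twist
invalid input at $[0]: expected keys dx, dy, dz, twist
```

View pics/wrist1.png

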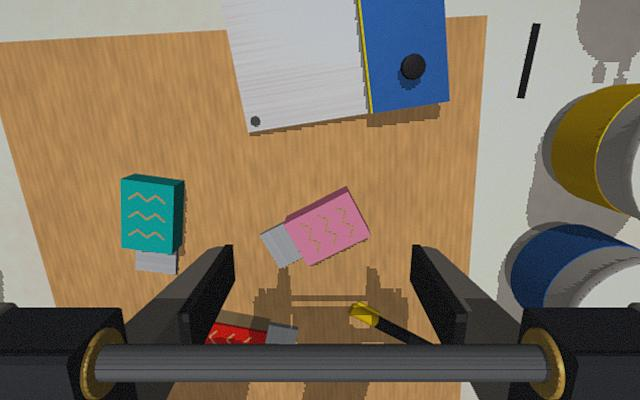

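The view hasn't changed, because the move was refused: every row needs all four keys.

```bash

python3 -m inch '[{"dx":-20,"dy":-25,"dz":0,"twist":-7},{"dx":-40,"dy":-50,"dz":0,"twist":-14},{"dx":-60,"dy":-75,"dz":0,"twist":-21},{"dx":-80,"dy":-100,"dz":0,"twist":-28},{"dx":-100,"dy":-120,"dz":0,"twist":-35},{"dx":-120,"dy":-140,"dz":0,"twist":-42},{"dx":-140,"dy":-160,"dz":0,"twist":-49},{"dx":-160,"dy":-180,"dz":0,"twist":-56},{"dx":-170,"dy":-190,"dz":0,"twist":-63},{"dx":-170,"dy":-190,"dz":0,"twist":-70}]'
python3 -m inch '[{"dx":0,"dy":0,"dz":0,"twist":-7},{"dx":0,"dy":0,"dz":0,"twist":-14},{"dx":0,"dy":0,"dz":0,"twist":-20},{"dx":0,"dy":0,"dz":0,"twist":-20},{"dx":0,"dy":0,"dz":0,"twist":-20}]'
python3 - <<'E'
from h import *
import pickle
d=pickle.load(open("cal.pkl","rb"));d["w1"]=get_calibration("wrist");im=read_camera("wrist")
pickle.dump(d,open("cal.pkl","wb"));cv2.imwrite("pics/wrist1.png",im)
s=sense();print(s["qpos"],s["tcp_pos"],s["ee_rot"])
E
```

```text
time_s: 1.03
tcp_pos: [0.4034, -0.1916, 0.4046]
ee_rot: [[0.943, 0.333, -0.001], [0.333, -0.943, -0.001], [-0.001, 0.0, -1.0]]
contact_force: [0.1, 0.1, -0.4]
gripper_width: 0.092
gripper_force: 0.0
time_s: 1.45
tcp_pos: [0.4049, -0.19, 0.4046]
ee_rot: [[1.0, 0.003, -0.0], [0.003, -1.0, 0.0], [-0.0, -0.0, -1.0]]
contact_force: [0.3, 0.0, -0.3]
gripper_width: 0.0919
gripper_force: 0.0
[-7.09993638e-01 -1.85220049e-01  1.93727988e+00  2.20742026e-05
  1.38975651e+00  8.57751340e-01] [ 0.40494918 -0.1899541   0.40460855] [[ 9.99995345e-01  3.04735389e-03 -1.55481989e-04]
 [ 3.04737912e-03 -9.99995344e-01  1.62271385e-04]
 [-1.54986767e-04 -1.62744442e-04 -9.99999975e-01]]
```

View pics/wrist1.png

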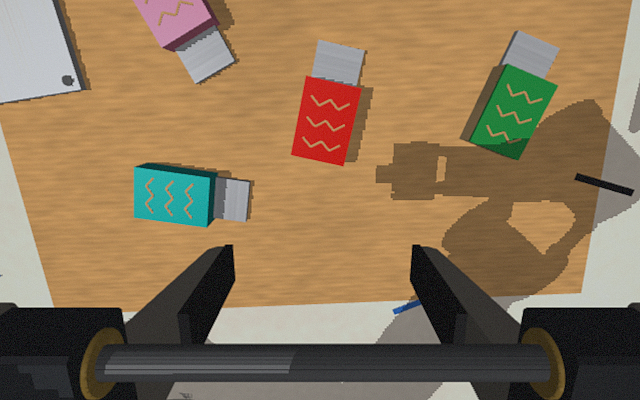

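The red block is clear of its neighbours: its face corners are at about (306,76), (361,88), (344,166) and (291,155), and the tongue end runs (319,39)–(366,48). I'll fit the face metrically.

```bash
python3 - <<'E'
from h import *
import pickle
c=pickle.load(open("cal.pkl","rb"))["w1"];im=cv2.imread("pics/wrist1.png").astype(int)
m=((im[...,2]>120)&(im[...,1]<190)&(im[...,0]<140)&(im[...,2]-im[...,1]>40)).astype(np.uint8);m[:,:285]=0;m[:,370:]=0;m[:70]=0;m[172:]=0
m=((im[...,2]>130)&(im[...,1]<60)).astype(np.uint8);m[:,:280]=0;m[:,380:]=0
m=cv2.morphologyEx(m,cv2.MORPH_CLOSE,np.ones((9,9)))
k=max(cv2.findContours(m,0,1)[0],key=cv2.contourArea)[:,0]
P=np.array([ray(c,u,v,.03)[:2] for u,v in k],np.float32)*1000
r=cv2.minAreaRect(P);b=cv2.boxPoints(r);print(r,b)
t=[ray(c,u,v,.008)[:2]*1000 for u,v in[(319,39),(366,48)]];print(t,np.mean(t,0)-r[0])
v=np.mean(t,0)-r[0];print(np.degrees(np.arctan2(v[1],v[0])),np.hypot(*v))
E
```

```text
((467.6421813964844, -191.62680053710938), (53.23439407348633, 75.18458557128906), 77.94098663330078) [[ 425.3186  -209.80289]
 [ 498.84406 -225.51038]
 [ 509.96576 -173.45071]
 [ 436.4403  -157.74323]]
[array([ 544.72274762, -185.47544259]), array([ 536.87034186, -231.19787743])] [ 73.15436334 -16.70985947]
-12.866711036698963 75.0385253045981
```

```bash

python3 -m inch '[{"dx":25,"dy":0,"dz":-20,"twist":-6},{"dx":50,"dy":-1,"dz":-50,"twist":-12},{"dx":63,"dy":-1.5,"dz":-85,"twist":-12},{"dx":63,"dy":-1.5,"dz":-120,"twist":-12},{"dx":63,"dy":-1.5,"dz":-155,"twist":-12},{"dx":63,"dy":-1.5,"dz":-185,"twist":-12},{"dx":63,"dy":-1.5,"dz":-200,"twist":-12},{"dx":63,"dy":-1.5,"dz":-211,"twist":-12},{"dx":63,"dy":-1.5,"dz":-211,"twist":-12},{"dx":63,"dy":-1.5,"dz":-211,"twist":-12}]'
python3 -m inch '[{"dx":0,"dy":0,"dz":0,"twist":0},{"dx":0,"dy":0,"dz":0,"twist":0},{"dx":0,"dy":0,"dz":0,"twist":0},{"dx":0,"dy":0,"dz":0,"twist":0},{"dx":0,"dy":0,"dz":0,"twist":0},{"dx":0,"dy":0,"dz":0,"twist":0},{"dx":0,"dy":0,"dz":0,"twist":0},{"dx":0,"dy":0,"dz":0,"twist":0}]' 40 30
```

```text
time_s: 2.33
tcp_pos: [0.4683, -0.1917, 0.1941]
ee_rot: [[0.978, -0.207, 0.0], [-0.207, -0.978, -0.0], [0.001, 0.0, -1.0]]
contact_force: [0.4, -0.0, -0.3]
gripper_width: 0.0918
gripper_force: 0.0
time_s: 3.0
tcp_pos: [0.4681, -0.1917, 0.1939]
ee_rot: [[0.978, -0.208, 0.0], [-0.208, -0.978, -0.0], [0.0, 0.0, -1.0]]
contact_force: [-1.0, -0.7, 1.9]
gripper_width: 0.0541
gripper_force: 30.0
```

```bash

python3 -m inch '[{"dx":0,"dy":0,"dz":20,"twist":0},{"dx":0,"dy":0,"dz":55,"twist":0},{"dx":0,"dy":25,"dz":85,"twist":4},{"dx":0,"dy":55,"dz":115,"twist":8},{"dx":5,"dy":90,"dz":145,"twist":12},{"dx":10,"dy":125,"dz":170,"twist":16},{"dx":15,"dy":160,"dz":186,"twist":20},{"dx":20,"dy":195,"dz":186,"twist":21},{"dx":25,"dy":230,"dz":186,"twist":21},{"dx":30,"dy":265,"dz":186,"twist":21}]'
python3 -m inch '[{"dx":0,"dy":35,"dz":0,"twist":0},{"dx":0,"dy":60,"dz":0,"twist":0},{"dx":0,"dy":75,"dz":0,"twist":0},{"dx":0,"dy":75,"dz":0,"twist":0},{"dx":0,"dy":75,"dz":0,"twist":0},{"dx":0,"dy":75,"dz":0,"twist":0}]'
python3 - <<'E'
from h import *
import pickle
d=pickle.load(open("cal.pkl","rb"));d["w2"]=get_calibration("wrist");d["s2"]=sense();im=read_camera("wrist")
pickle.dump(d,open("cal.pkl","wb"));cv2.imwrite("pics/wrist2.png",im)
E
```

```text
time_s: 3.83
tcp_pos: [0.4975, 0.0755, 0.3794]
ee_rot: [[0.988, 0.157, -0.001], [0.157, -0.988, 0.0], [-0.001, -0.0, -1.0]]
contact_force: [1.0, -0.6, -3.3]
gripper_width: 0.0535
gripper_force: 30.0
time_s: 4.33
tcp_pos: [0.4978, 0.1479, 0.379]
ee_rot: [[0.988, 0.156, -0.001], [0.156, -0.988, -0.001], [-0.002, 0.0, -1.0]]
contact_force: [-0.0, -1.1, -3.4]
gripper_width: 0.054
gripper_force: 30.0
```

View pics/wrist2.png

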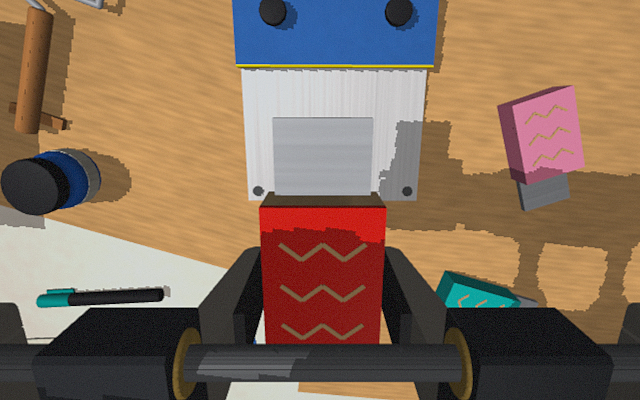

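The held block sits square in the fingers. The jig's yellow edge runs from (236,66) to (437,67), and the bed's front corners are at (248,200) and (417,200). I'll fit the jig pose from these, along with the tongue tip.

```bash
python3 - <<'E'
from h import *
import pickle
d=pickle.load(open("cal.pkl","rb"));c=d["w2"];s=d["s2"];im=cv2.imread("pics/wrist2.png").astype(int)
m=(im[...,2]>130)&(im[...,1]>130)&(im[...,0]<90);m[:55]=0;m[80:]=0;m[:,:220]=0;m[:,450:]=0
v,u=np.nonzero(m);print(u.min(),u.max(),v.min(),v.max(),len(u))
top=[(x,v[u==x].min()) for x in range(u.min()+3,u.max()-2) if (u==x).any()]
bot=[(x,v[u==x].max()+1) for x in range(u.min()+3,u.max()-2) if (u==x).any()]
def ang(L,z):
    L=np.array(L,float);p=np.polyfit(L[:,0],L[:,1],1);P=[ray(c,x,np.polyval(p,x),z)[:2]*1000 for x in(L[0,0]-3,L[-1,0]+3)]
    a=P[0]-P[1];return P,np.degrees(np.arctan2(-a[0],a[1])),np.hypot(*a)
print("top",ang(top,.0305));print("bot",ang(bot,.0305),ang(bot,.0205))
print("front",ang([(251,200),(414,200)],.01))
z=s["tcp_pos"][2]-.1939
print("tip",ang([(276,117.5),(370,117.5)],z+.008))
print("tcp",s["tcp_pos"]*1000,np.degrees(np.arctan2(s["ee_rot"][1,0],s["ee_rot"][0,0])),"underside",z)
P=ang(top,.0305)[0];a=(P[0]-P[1]);a/=np.hypot(*a);x=np.array([a[1],-a[0]])
M=(P[0]+P[1])/2; O=M-20*x; print("origin",O,"mouth",O+20*x-15*a, "under_lip",O+44*x+45*a)
t=s["tcp_pos"][:2]*1000;print("tcp->tip predicted",t+74*s["ee_rot"][:2,0])
E
```

```text
222 449 55 79 499
top ([array([595.34556327, 250.97967844]), array([623.73380843,  58.17557254])], np.float64(8.375979460210937), np.float64(194.88282560326067))
bot ([array([592.13002307, 250.725116  ]), array([622.21776526,  57.77759245])], np.float64(8.863176547115268), np.float64(195.27933602044226)) ([array([592.62584597, 253.45738534]), array([623.63078628,  54.62802779])], np.float64(8.863176547115309), np.float64(201.23225325679687))
front ([array([471.95842969, 220.41875591]), array([498.75883314,  51.47725187])], np.float64(9.014125880411445), np.float64(171.0540657570293))
tip ([array([566.6252139 , 181.95810824]), array([573.6828909 , 137.48620904])], np.float64(9.017620084288884), np.float64(45.02844238131655))
tcp [497.81304477 147.85971193 378.98621426] 8.980366009644491 underside 0.185086214256826
origin [589.75301606 151.66425998] mouth [611.72470999 139.73762315] under_lip [626.72861719 202.59367114]
tcp->tip predicted [570.9058611  159.41080252]
```

```bash

python3 -m inch '[{"dx":10,"dy":-8,"dz":-15,"twist":0},{"dx":22,"dy":-16,"dz":-45,"twist":0},{"dx":28.7,"dy":-21,"dz":-80,"twist":0},{"dx":28.7,"dy":-21,"dz":-115,"twist":0},{"dx":28.7,"dy":-21,"dz":-145,"twist":0},{"dx":28.7,"dy":-21,"dz":-162,"twist":0},{"dx":28.7,"dy":-21,"dz":-170,"twist":0},{"dx":28.7,"dy":-21,"dz":-172,"twist":0},{"dx":28.7,"dy":-21,"dz":-172,"twist":0},{"dx":28.7,"dy":-21,"dz":-172,"twist":0}]'
python3 -m inch '[{"dx":0,"dy":0,"dz":-0.5,"twist":0},{"dx":0,"dy":0,"dz":-1,"twist":0},{"dx":0,"dy":0,"dz":-1.5,"twist":0},{"dx":0,"dy":0,"dz":-2,"twist":0},{"dx":0,"dy":0,"dz":-2,"twist":0}]'
python3 -m inch '[{"dx":0,"dy":0,"dz":-0.3,"twist":0},{"dx":0,"dy":0,"dz":-0.6,"twist":0},{"dx":0,"dy":0,"dz":-0.6,"twist":0}]'
```

```text
time_s: 5.22
tcp_pos: [0.5277, 0.1272, 0.2094]
ee_rot: [[0.988, 0.156, 0.003], [0.156, -0.988, 0.0], [0.003, 0.0, -1.0]]
contact_force: [0.5, 0.1, -2.5]
gripper_width: 0.0538
gripper_force: 30.0
time_s: 5.63
tcp_pos: [0.5267, 0.1276, 0.2058]
ee_rot: [[0.988, 0.157, 0.0], [0.157, -0.988, 0.0], [0.0, 0.0, -1.0]]
contact_force: [-1.0, 0.5, -2.7]
gripper_width: 0.0537
gripper_force: 30.0
time_s: 5.88
tcp_pos: [0.5266, 0.1275, 0.205]
ee_rot: [[0.988, 0.156, -0.0], [0.156, -0.988, 0.0], [-0.0, -0.0, -1.0]]
contact_force: [0.5, -0.9, -3.3]
gripper_width: 0.0538
gripper_force: 30.0
```

```bash

python3 -m inch '[{"dx":0,"dy":0,"dz":-0.3,"twist":0},{"dx":0,"dy":0,"dz":-0.6,"twist":0},{"dx":0,"dy":0,"dz":-0.6,"twist":0}]'
python3 -m inch '[{"dx":0,"dy":0,"dz":-0.3,"twist":0},{"dx":0,"dy":0,"dz":-0.5,"twist":0},{"dx":0,"dy":0,"dz":-0.5,"twist":0}]'
```

```text
time_s: 6.13
tcp_pos: [0.5267, 0.1275, 0.2044]
ee_rot: [[0.988, 0.156, -0.0], [0.156, -0.988, -0.0], [-0.0, -0.0, -1.0]]
contact_force: [0.7, -0.8, -4.2]
gripper_width: 0.054
gripper_force: 30.0
time_s: 6.38
tcp_pos: [0.5267, 0.1275, 0.204]
ee_rot: [[0.988, 0.156, 0.0], [0.156, -0.988, 0.0], [0.0, -0.0, -1.0]]
contact_force: [-0.2, 0.8, -2.6]
gripper_width: 0.0536
gripper_force: 30.0
```

```bash

python3 -m inch '[{"dx":0,"dy":0,"dz":-0.3,"twist":0},{"dx":0,"dy":0,"dz":-0.4,"twist":0},{"dx":0,"dy":0,"dz":-0.4,"twist":0}]'
python3 - <<'E'
from h import *
im=read_camera("side");c=get_calibration("side");u,v=proj(c,[.57,.135,.02]);print(u,v)
u=int(u);v=int(v);cv2.imwrite("pics/side1.png",cv2.resize(im[max(0,v-60):v+60,u-80:u+80],None,fx=5,fy=5))
E
```

```text
time_s: 6.63
tcp_pos: [0.5267, 0.1275, 0.204]
ee_rot: [[0.988, 0.157, -0.0], [0.157, -0.988, -0.0], [-0.0, 0.0, -1.0]]
contact_force: [-2.2, 0.6, 1.6]
gripper_width: 0.0539
gripper_force: 30.0
288.93724783207267 229.43070065633637
```

View pics/side1.png

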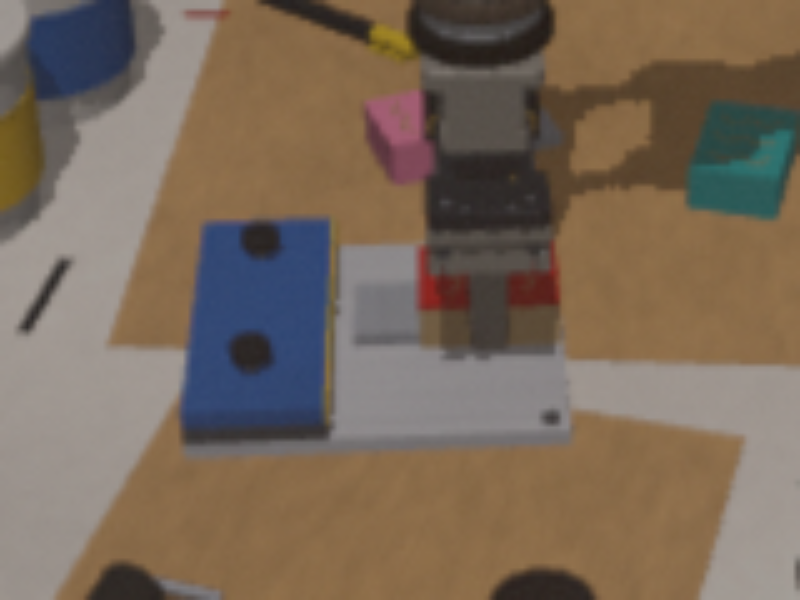

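The block is flat on the bed with its tongue just short of the yellow edge, at about (355,310) in the crop against an edge at x≈335. Next I'll slide it in along jig +x.

```bash

python3 -m inch '[{"dx":1,"dy":0.15,"dz":0.1,"twist":0},{"dx":2,"dy":0.3,"dz":0.1,"twist":0},{"dx":3,"dy":0.45,"dz":0.1,"twist":0},{"dx":4,"dy":0.6,"dz":0.1,"twist":0},{"dx":5,"dy":0.8,"dz":0.1,"twist":0},{"dx":6,"dy":0.95,"dz":0.1,"twist":0},{"dx":7,"dy":1.1,"dz":0.1,"twist":0},{"dx":8,"dy":1.25,"dz":0.1,"twist":0},{"dx":9,"dy":1.4,"dz":0.1,"twist":0},{"dx":10,"dy":1.6,"dz":0.1,"twist":0}]' | grep -E 'tcp|force'
python3 -m inch '[{"dx":1,"dy":0.15,"dz":0,"twist":0},{"dx":2,"dy":0.3,"dz":0,"twist":0},{"dx":3,"dy":0.45,"dz":0,"twist":0},{"dx":4,"dy":0.6,"dz":0,"twist":0},{"dx":5,"dy":0.8,"dz":0,"twist":0}]' | grep -E 'tcp|force'
```

```text
tcp_pos: [0.5368, 0.1291, 0.204]
contact_force: [-5.2, -1.7, 4.8]
gripper_force: 30.0
tcp_pos: [0.5418, 0.1299, 0.2039]
contact_force: [-4.5, -0.3, 5.2]
gripper_force: 30.0
```

```bash

python3 -m inch '[{"dx":1,"dy":0.15,"dz":0.2,"twist":0},{"dx":2,"dy":0.3,"dz":0.2,"twist":0},{"dx":3,"dy":0.45,"dz":0.2,"twist":0},{"dx":4,"dy":0.6,"dz":0.2,"twist":0},{"dx":5,"dy":0.8,"dz":0.2,"twist":0},{"dx":6,"dy":0.95,"dz":0.2,"twist":0},{"dx":7,"dy":1.1,"dz":0.2,"twist":0}]' | grep -E 'tcp|force'
python3 -m inch '[{"dx":0.7,"dy":0.1,"dz":0,"twist":0},{"dx":1.4,"dy":0.2,"dz":0,"twist":0},{"dx":2,"dy":0.3,"dz":0,"twist":0},{"dx":2.6,"dy":0.4,"dz":0,"twist":0}]' | grep -E 'tcp|force'
```

```text
tcp_pos: [0.5488, 0.131, 0.204]
contact_force: [-4.2, -0.8, 4.7]
gripper_force: 30.0
tcp_pos: [0.5514, 0.1314, 0.204]
contact_force: [-4.0, -0.6, 6.0]
gripper_force: 30.0
```

```bash

python3 -m inch '[{"dx":0.6,"dy":0.1,"dz":0.2,"twist":0},{"dx":1.2,"dy":0.2,"dz":0.2,"twist":0},{"dx":1.8,"dy":0.3,"dz":0.2,"twist":0},{"dx":2.4,"dy":0.38,"dz":0.2,"twist":0}]' | grep -E 'tcp|force'
python3 -m inch '[{"dx":0.5,"dy":0.08,"dz":0.1,"twist":0},{"dx":1,"dy":0.16,"dz":0.1,"twist":0},{"dx":1.5,"dy":0.24,"dz":0.1,"twist":0}]' | grep -E 'tcp|force'
```

```text
tcp_pos: [0.5537, 0.1318, 0.204]
contact_force: [-1.7, 0.1, 3.2]
gripper_force: 30.0
tcp_pos: [0.5552, 0.132, 0.204]
contact_force: [-1.7, -0.4, 0.5]
gripper_force: 30.0
```

```bash

python3 -m inch '[{"dx":0.4,"dy":0.06,"dz":0,"twist":0},{"dx":0.8,"dy":0.12,"dz":0,"twist":0},{"dx":1.2,"dy":0.19,"dz":0,"twist":0}]' | grep -E 'tcp|contact'
python3 -m inch '[{"dx":0.4,"dy":0.06,"dz":0,"twist":0},{"dx":0.8,"dy":0.12,"dz":0,"twist":0},{"dx":1.2,"dy":0.19,"dz":0,"twist":0}]' | grep -E 'tcp|contact'
```

```text
tcp_pos: [0.5564, 0.1322, 0.204]
contact_force: [-1.1, -0.8, -1.9]
tcp_pos: [0.5576, 0.1324, 0.204]
contact_force: [0.2, -0.1, -2.7]
```

```bash

python3 -m inch '[{"dx":0.4,"dy":0.06,"dz":0,"twist":0},{"dx":0.8,"dy":0.12,"dz":0,"twist":0},{"dx":1.2,"dy":0.19,"dz":0,"twist":0}]' | grep -E 'tcp|contact'
```

```text
tcp_pos: [0.5588, 0.1326, 0.2041]
contact_force: [-0.3, -0.5, -3.1]
```

```bash

python3 -m inch '[{"dx":0.4,"dy":0.06,"dz":0,"twist":0},{"dx":0.8,"dy":0.12,"dz":0,"twist":0},{"dx":1.2,"dy":0.19,"dz":0,"twist":0}]' | grep -E 'tcp|contact'
```

```text
tcp_pos: [0.56, 0.1328, 0.2042]
contact_force: [0.7, -0.5, -3.6]
```

```bash

python3 -m inch '[{"dx":0.4,"dy":0.06,"dz":0,"twist":0},{"dx":0.8,"dy":0.12,"dz":0,"twist":0},{"dx":1.2,"dy":0.19,"dz":0,"twist":0}]' | grep -E 'tcp|contact'
```

```text
tcp_pos: [0.5612, 0.1329, 0.2042]
contact_force: [-0.1, -0.3, -4.1]
```

```bash

python3 -m inch '[{"dx":0.4,"dy":0.06,"dz":0,"twist":0},{"dx":0.8,"dy":0.12,"dz":0,"twist":0},{"dx":1.2,"dy":0.19,"dz":0,"twist":0}]' | grep -E 'tcp|contact'
```

```text
tcp_pos: [0.5619, 0.1331, 0.204]
contact_force: [-5.7, -0.9, -0.1]
```

```bash

python3 -m inch '[{"dx":0.4,"dy":0.06,"dz":0,"twist":0},{"dx":0.8,"dy":0.12,"dz":0,"twist":0},{"dx":1.2,"dy":0.19,"dz":0,"twist":0}]' | grep -E 'tcp|contact'
```

```text
tcp_pos: [0.5624, 0.1332, 0.204]
contact_force: [-9.9, -1.7, 5.3]
```

```bash

python3 -m inch '[{"dx":0.4,"dy":0.06,"dz":0,"twist":0},{"dx":0.8,"dy":0.12,"dz":0,"twist":0},{"dx":1.2,"dy":0.19,"dz":0,"twist":0}]' | grep -E 'tcp|contact'
```

```text
tcp_pos: [0.563, 0.1333, 0.2039]
contact_force: [-14.2, -3.1, 10.0]
```

```bash

python3 -m inch '[{"dx":-1.5,"dy":-0.24,"dz":0.1,"twist":0},{"dx":-3,"dy":-0.47,"dz":0.1,"twist":0},{"dx":-3.6,"dy":-0.56,"dz":0.1,"twist":0},{"dx":-3.6,"dy":-0.56,"dz":0.1,"twist":0}]' | grep -E 'tcp|contact|rot'; python3 -c "
from cell import sense;s=sense();print(s['moment'],s['ee_rot'][:,0])"
```

```text
tcp_pos: [0.5613, 0.133, 0.2044]
ee_rot: [[0.988, 0.156, 0.001], [0.156, -0.988, 0.0], [0.001, -0.0, -1.0]]
contact_force: [-0.8, -0.1, -3.8]
[0.02183097 0.27306668 0.00286188] [9.87692005e-01 1.56409622e-01 7.30168338e-04]
```

```bash

python3 -m inch '[{"dx":-0.3,"dy":1,"dz":0,"twist":0},{"dx":-0.45,"dy":2,"dz":0,"twist":0},{"dx":-0.6,"dy":3,"dz":0,"twist":0},{"dx":-0.75,"dy":4,"dz":0,"twist":0},{"dx":-0.9,"dy":5,"dz":0,"twist":0},{"dx":-1.1,"dy":6,"dz":0,"twist":0},{"dx":-1.2,"dy":7,"dz":0,"twist":0},{"dx":-1.4,"dy":8,"dz":0,"twist":0},{"dx":-1.55,"dy":9,"dz":0,"twist":0},{"dx":-1.7,"dy":10,"dz":0,"twist":0}]' | grep -E 'tcp|contact'
python3 -m inch '[{"dx":-0.15,"dy":1,"dz":0,"twist":0},{"dx":-0.3,"dy":2,"dz":0,"twist":0},{"dx":-0.5,"dy":3,"dz":0,"twist":0},{"dx":-0.65,"dy":4,"dz":0,"twist":0},{"dx":-0.8,"dy":5,"dz":0,"twist":0},{"dx":-0.95,"dy":6,"dz":0,"twist":0},{"dx":-1.1,"dy":7,"dz":0,"twist":0},{"dx":-1.3,"dy":8,"dz":0,"twist":0},{"dx":-1.4,"dy":9,"dz":0,"twist":0},{"dx":-1.6,"dy":10,"dz":0,"twist":0}]' | grep -E 'tcp|contact'
```

```text
tcp_pos: [0.5595, 0.1431, 0.2043]
contact_force: [0.8, 0.4, -3.5]
tcp_pos: [0.5579, 0.1531, 0.2043]
contact_force: [0.5, -0.4, -2.6]
```

```bash

python3 -m inch '[{"dx":-0.15,"dy":0.8,"dz":0,"twist":0},{"dx":-0.3,"dy":1.6,"dz":0,"twist":0},{"dx":-0.4,"dy":2.4,"dz":0,"twist":0},{"dx":-0.5,"dy":3.2,"dz":0,"twist":0},{"dx":-0.65,"dy":4,"dz":0,"twist":0}]' | grep -E 'tcp|contact'
python3 -m inch '[{"dx":-0.08,"dy":0.5,"dz":0,"twist":0},{"dx":-0.16,"dy":1,"dz":0,"twist":0},{"dx":-0.24,"dy":1.5,"dz":0,"twist":0},{"dx":-0.3,"dy":2,"dz":0,"twist":0}]' | grep -E 'tcp|contact'
```

```text
tcp_pos: [0.5572, 0.157, 0.2043]
contact_force: [-0.3, -0.5, -3.1]
tcp_pos: [0.5569, 0.159, 0.2043]
contact_force: [0.5, 0.4, -4.4]
```

```bash

python3 -m inch '[{"dx":-0.08,"dy":0.5,"dz":0,"twist":0},{"dx":-0.16,"dy":1,"dz":0,"twist":0},{"dx":-0.24,"dy":1.5,"dz":0,"twist":0},{"dx":-0.3,"dy":2,"dz":0,"twist":0}]' | grep -E 'tcp|contact'
```

```text
tcp_pos: [0.5566, 0.161, 0.2043]
contact_force: [0.1, 0.0, -3.8]
```

```bash

python3 -m inch '[{"dx":-0.08,"dy":0.5,"dz":0,"twist":0},{"dx":-0.16,"dy":1,"dz":0,"twist":0},{"dx":-0.24,"dy":1.5,"dz":0,"twist":0},{"dx":-0.3,"dy":2,"dz":0,"twist":0}]' | grep -E 'tcp|contact'
```

```text
tcp_pos: [0.5563, 0.163, 0.2043]
contact_force: [-0.0, -0.0, -3.3]
```

```bash

python3 -m inch '[{"dx":-0.08,"dy":0.5,"dz":0,"twist":0},{"dx":-0.16,"dy":1,"dz":0,"twist":0},{"dx":-0.24,"dy":1.5,"dz":0,"twist":0},{"dx":-0.3,"dy":2,"dz":0,"twist":0}]' | grep -E 'tcp|contact'
```

```text
tcp_pos: [0.556, 0.165, 0.2043]
contact_force: [0.5, 0.5, -3.9]
```

```bash

python3 -m inch '[{"dx":-0.08,"dy":0.5,"dz":0,"twist":0},{"dx":-0.16,"dy":1,"dz":0,"twist":0},{"dx":-0.24,"dy":1.5,"dz":0,"twist":0},{"dx":-0.3,"dy":2,"dz":0,"twist":0}]' | grep -E 'tcp|contact'
```

```text
tcp_pos: [0.5557, 0.167, 0.2043]
contact_force: [-0.2, 1.1, -2.0]
```

```bash

python3 -m inch '[{"dx":-0.08,"dy":0.5,"dz":0,"twist":0},{"dx":-0.16,"dy":1,"dz":0,"twist":0},{"dx":-0.24,"dy":1.5,"dz":0,"twist":0},{"dx":-0.3,"dy":2,"dz":0,"twist":0}]' | grep -E 'tcp|contact'
```

```text
tcp_pos: [0.5555, 0.1685, 0.2043]
contact_force: [-0.2, -5.2, -3.4]
```

```bash

python3 -m inch '[{"dx":0.3,"dy":0.05,"dz":0,"twist":0},{"dx":0.6,"dy":0.1,"dz":0,"twist":0},{"dx":0.9,"dy":0.14,"dz":0,"twist":0},{"dx":1.2,"dy":0.19,"dz":-0.2,"twist":0},{"dx":1.2,"dy":0.19,"dz":-0.2,"twist":0}]' | grep -E 'tcp|contact'; python3 -c "
from cell import sense;s=sense();print(s['moment'],s['ee_rot'][:,0])"
```

```text
tcp_pos: [0.5563, 0.1686, 0.2041]
contact_force: [-3.9, -5.7, 0.9]
[-0.8478897   0.60053929 -0.23811014] [ 0.98771251  0.15626535 -0.00226839]
```

```bash

python3 -m inch '[{"dx":0.4,"dy":0.06,"dz":0,"twist":0},{"dx":0.8,"dy":0.12,"dz":-0.1,"twist":0},{"dx":0.8,"dy":0.12,"dz":-0.1,"twist":0}]' | grep -E 'tcp|contact'; python3 - <<'E'
from h import *
import pickle
d=pickle.load(open("cal.pkl","rb"));d["w3"]=get_calibration("wrist");s=sense();im=read_camera("wrist");cv2.imwrite("pics/wrist3.png",im)
pickle.dump(d,open("cal.pkl","wb"));print(s["moment"],s["ee_rot"][:,0])
E
```

```text
tcp_pos: [0.5567, 0.1686, 0.204]
contact_force: [-6.8, -6.5, 2.7]
[-1.01962266  1.07833041 -0.31248541] [ 0.98769828  0.1563141  -0.00424502]
```

View pics/wrist3.png

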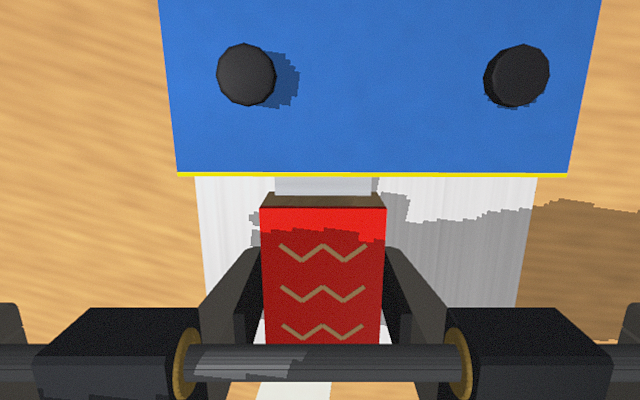

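The tongue is under the lip, with the block's front top edge (260,207)–(386,207) nearly parallel to the yellow edge (178,174)–(567,175). I'll measure the residual angle.

```bash
python3 - <<'E'
from h import *
import pickle
c=pickle.load(open("cal.pkl","rb"))["w3"];im=cv2.imread("pics/wrist3.png").astype(float)
def fit(x0,x1,y0,y1,f,z):
    g=f(im)[y0:y1]; X=np.arange(x0,x1);gy=np.abs(np.diff(g[:,x0:x1],axis=0));gy[gy<gy.max(0)*.5]=0
    Y=(gy*(np.arange(y0,y1-1)[:,None]+1)).sum(0)/gy.sum(0)
    p=np.polyfit(X,Y,1);r=Y-np.polyval(p,X);k=abs(r)<1;p=np.polyfit(X[k],Y[k],1)
    P=[ray(c,x,np.polyval(p,x)-.5,z)[:2]*1000 for x in(x0,x1)];a=P[0]-P[1];return p,np.degrees(np.arctan2(-a[0],a[1])),P
print("lip",fit(190,560,166,177,lambda i:i[...,0],.0305)[:2])
print("block",fit(268,380,200,214,lambda i:i[...,2],.040)[:2])
s=sense();print("tool",np.degrees(np.arctan2(s["ee_rot"][1,0],s["ee_rot"][0,0])))
E
```

```text
lip (array([-3.67533250e-03,  1.74766492e+02]), np.float64(9.234307820566746))
block (array([7.49924841e-03, 2.05916934e+02]), np.float64(8.567359998428252))
tool 8.99324222959124
```

```bash

python3 -m inch '[{"dx":0,"dy":0,"dz":0,"twist":0.2},{"dx":0,"dy":0,"dz":0,"twist":0.2},{"dx":0,"dy":0,"dz":0,"twist":0.2},{"dx":0,"dy":0,"dz":0,"twist":0.2}]' - 8 | grep -E 'tcp|contact|grip'; python3 -c "
from cell import sense;s=sense();print(s['moment'])"
```

```text
tcp_pos: [0.5567, 0.1687, 0.204]
contact_force: [-5.2, -6.3, 2.2]
gripper_width: 0.0545
gripper_force: 8.0
[-1.06742665  1.06984832 -0.34858829]
```

```bash

python3 -m inch '[{"dx":0,"dy":0,"dz":0,"twist":0},{"dx":0,"dy":0,"dz":0,"twist":0},{"dx":0,"dy":0,"dz":0,"twist":0},{"dx":0,"dy":0,"dz":0,"twist":0},{"dx":0,"dy":0,"dz":0,"twist":0},{"dx":0,"dy":0,"dz":0,"twist":0}]' 76 | grep -E 'tcp|contact|grip'; python3 - <<'E'
from h import *
import pickle
d=pickle.load(open("cal.pkl","rb"));d["w4"]=get_calibration("wrist");s=sense();im=read_camera("wrist");cv2.imwrite("pics/wrist4.png",im)
pickle.dump(d,open("cal.pkl","wb"))
E
```

```text
tcp_pos: [0.5576, 0.1694, 0.2042]
contact_force: [-0.3, 0.6, 0.1]
gripper_width: 0.0761
gripper_force: 0.0
```

View pics/wrist4.png

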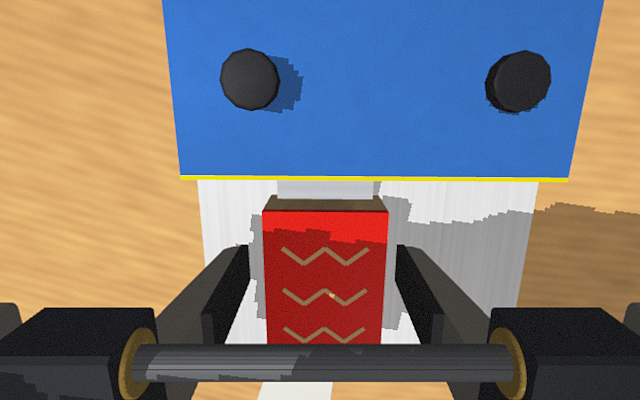

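The block was let go without shifting: it keeps the same 33-pixel offset to the lip edge, and both fingers are clear. I'll retract and check.

```bash

python3 -m inch '[{"dx":0,"dy":0,"dz":5,"twist":0},{"dx":0,"dy":0,"dz":20,"twist":0},{"dx":0,"dy":0,"dz":45,"twist":0},{"dx":0,"dy":0,"dz":75,"twist":0},{"dx":-15,"dy":0,"dz":105,"twist":0},{"dx":-35,"dy":0,"dz":130,"twist":0},{"dx":-50,"dy":0,"dz":140,"twist":0},{"dx":-50,"dy":0,"dz":140,"twist":0},{"dx":-50,"dy":0,"dz":140,"twist":0}]' | grep -E 'time|tcp|contact'; python3 - <<'E'
from h import *
c=get_calibration("wrist");im=read_camera("wrist")
P=proj(c,[.57,.19,.03]);u,v=P.astype(int);print(P)
x0=max(0,u-140);y0=max(0,v-105)
cv2.imwrite("pics/wrist5.png",im)
f=im.astype(int);m=((f[...,2]>130)&(f[...,1]<60)).astype(np.uint8);m=cv2.morphologyEx(m,cv2.MORPH_CLOSE,np.ones((9,9)))
k=max(cv2.findContours(m,0,1)[0],key=cv2.contourArea)[:,0]
Q=np.array([ray(c,a,b,.04)[:2] for a,b in k],np.float32)*1000;print(cv2.minAreaRect(Q))
E
```

```text
time_s: 18.2
tcp_pos: [0.5074, 0.1694, 0.3448]
contact_force: [-0.2, 0.3, -0.3]
[310.29329678 123.59305613]
((555.5010986328125, 169.01124572753906), (75.04837036132812, 52.970481872558594), 8.527789115905762)
```

View pics/wrist5.png

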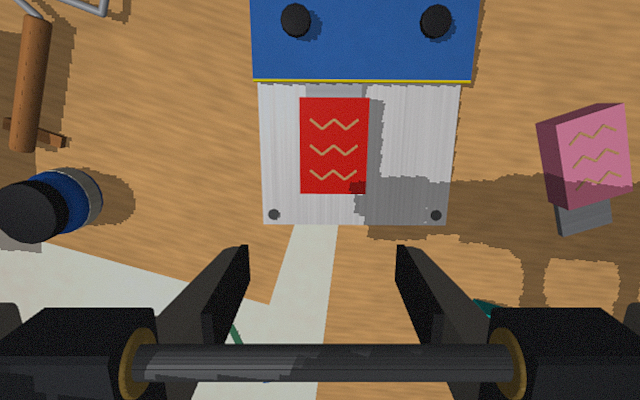

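The block lies flat in the corner at (300–368, 97–193), and nothing else has moved. I'll check squareness against the jig in this same picture.

```bash
python3 - <<'E'
from h import *
c=get_calibration("wrist");im=cv2.imread("pics/wrist5.png").astype(float)
def fit(x0,x1,y0,y1,ch,z,ax=0):
    g=im[y0:y1,x0:x1,ch]
    if ax: g=g.T
    n=g.shape[1];d=np.abs(np.diff(g,axis=0));d[d<d.max(0)*.5]=0
    Y=(d*(np.arange(d.shape[0])[:,None]+.5)).sum(0)/d.sum(0);X=np.arange(n)
    k=np.abs(Y-np.median(Y))<6
    for _ in range(5): p=np.polyfit(X[k],Y[k],1);k=abs(Y-np.polyval(p,X))<.8
    E=[(x0+t,y0+np.polyval(p,t)) if not ax else (x0+np.polyval(p,t),y0+t) for t in(0,n)]
    P=[ray(c,*e,z)[:2] for e in E];a=P[0]-P[1];t=np.degrees(np.arctan2(a[1],a[0]))
    return (t+45)%90-45, k.sum()
print("lip",fit(262,465,72,81,0,.0305))
print("blk front",fit(305,363,92,103,2,.04),"blk back",fit(305,345,187,199,1,.04))
print("blk L",fit(293,308,102,188,1,.04,1),"blk R",fit(360,374,102,180,2,.04,1))
print("bed front",fit(285,340,218,231,0,.01),"bed L",fit(252,275,90,200,0,.01,1))
E
```

```text
lip (np.float64(9.032703423424152), np.int64(203))
blk front (np.float64(8.663973719221929), np.int64(57)) blk back (np.float64(8.381126301570305), np.int64(40))
blk L (np.float64(8.593723146574405), np.int64(86)) blk R (np.float64(8.757622668112788), np.int64(78))
bed front (np.float64(9.424725978865126), np.int64(26)) bed L (np.float64(8.85140953892681), np.int64(110))
```

```bash
python3 -c "
from cell import hand_in;print(hand_in())"
```

```text
the job is handed in; nothing more can be done
None
```

The red block was handed in lying flat in the jig's corner, its tongue against the back and side stops when I let go. It is about 0.4° off square by the last picture; the forces I read stayed under 20 N (15 N on the back stop, 7 N on the side stop), it took about 18 s, and I moved nothing else.

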